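# Pull the flux bottle from its packed crate

## Task

The next joint is to be fluxed: take the flux bottle with the green cap out of the small wooden crate, where the four red polishing bars pack it in tightly, and stand it upright in the middle of the square grey steel block, where it stays within reach. Leave the four bars in the crate and do not tip the bottle over on the way.

Things in the scene. Friction and masses are not known exactly. Their poses are not given: they have to be found in the camera images.
- flux_bottle: Clear round bottle, green cap with pointed spout, 0.11 kg, upright in the crate's middle, a red bar against it on each of four sides. Origin: centre of its underside, 6 mm above the bench at first; z up the bottle. Diameters: 43 mm up to 58 mm above the underside; shoulder narrows to 16 mm at 76 mm; cap collar 24 mm from 76 to 92 mm (grip here, all clear); thin spout, no grip, to 119 mm.
- crate: Small open crate of pale wood, fixed to the bench, 104.5 mm square outside and 40 mm high; walls and floor 6 mm thick. Holds the bottle and the four bars. Origin: centre of its underside on the bench; z up, x and y along its sides. A bench lamp hangs over the bench beyond the work, farther out than x = 0.59 m and from 0.4 m above the bench up: keep wrist and arm clear of it.
- block: Plain grey square steel bench block, fixed to the bench, 66 x 66 mm along its x and y, 20 mm high. Origin: centre of its underside on the bench; z up; its flat top is 20 mm above the origin. The bottle is to stand in the middle of it.
- bar1: Dark red polishing bar, 0.14 kg, loose, on its long 24 x 66 mm edge on the crate's floor at the crate's +x side, 44 mm high there: top 50 mm above the bench. Origin: middle of its 44 x 66 mm face towards the bottle, 28 mm above the bench; its z axis is level, away from the bottle. Stays in the crate.
- bar2: Dark red polishing bar, 0.14 kg, loose, on its long 24 x 66 mm edge on the crate's floor at the crate's +y side, 44 mm high there: top 50 mm above the bench. Origin: middle of its 44 x 66 mm face towards the bottle, 28 mm above the bench; its z axis is level, away from the bottle. Stays in the crate.
- bar3: Dark red polishing bar, 0.14 kg, loose, on its long 24 x 66 mm edge on the crate's floor at the crate's -x side, 44 mm high there: top 50 mm above the bench. Origin: middle of its 44 x 66 mm face towards the bottle, 28 mm above the bench; its z axis is level, away from the bottle. Stays in the crate.
- bar4: Dark red polishing bar, 0.14 kg, loose, on its long 24 x 66 mm edge on the crate's floor at the crate's -y side, 44 mm high there: top 50 mm above the bench. Origin: middle of its 44 x 66 mm face towards the bottle, 28 mm above the bench; its z axis is level, away from the bottle. Stays in the crate.
Not all that is in view belongs to the job. There is more than one size of the flux_bottle; the job needs the smaller.

How it is judged:
On the way:
1. the bottle is lifted clear of the crate and the bars (z of flux_bottle in the frame of crate above 0.055 m), for 0.1 s.
At the end, for the whole second after the job is handed in: The flux bottle stands still and upright (within 10 degrees) on the steel block, its centre within 22 mm of the block's middle along each of the block's sides; all four red bars are still in the crate, none lifted or climbed by more than about 17 mm (x of flux_bottle in the frame of block between -0.022 and 0.022 m and y of flux_bottle in the frame of block between -0.022 and 0.022 m and z of flux_bottle in the frame of block between 0.016 and 0.025 m and angle between flux_bottle's own z axis and vertical below 0.175 rad and linear speed of flux_bottle below 0.02 m/s and horizontal distance between each of bar1, bar2, bar3, bar4 and crate below 0.06 m and z of each of bar1, bar2, bar3, bar4 in the frame of crate below 0.045 m); the robot touches nothing.
It fails at once if the bottle tips over (more than 45 degrees) (angle between flux_bottle's own z axis and vertical above 0.785 rad).
It also fails if it takes over 32 s, if anything falls off the work surface, if the arm or the gripper's body presses on something with over 40 N, if the wrist force passes 120 N, or if a joint passes its speed limit or range.

## Robot

A 7-joint arm with a two-finger parallel gripper is mounted at the origin on a cart in front of the work surface, level with it; the furniture and walls round the work are solid. World frame = base frame: x ahead of the robot, y to its left, z up, the work surface at z = 0. Lengths are in m, angles in rad, forces in N, time in s.
With the tool pointing down it reaches from about 0.425 to 0.95 m from the base axis. Payload 4.7 kg.
Tool frame: the origin (TCP) lies midway between the tips of the shut fingers; the grasp point (between the pads) lies 19 mm behind it (bot.pinch_z is the distance from the TCP to the grasp point, in m); z points along the fingers, y is the line along which they close (so a half turn about z gives the same grasp; the last joint's range is limited). The gripper opens to 85 mm and grips with 20 to 120 N. Pads are 22 mm wide; open, the fingers measure 114 mm over their backs; the gripper's body (76 mm by 85 mm) begins 54 mm behind the grasp point. The pads swing forward as they close: fully open they stand 13 mm farther back than shut.
Start: joints at [-1.23, 0.469, -0.049, 1.532, 0.024, 1.141, -0.082], TCP at [0.244, 0.629, 0.231] pointing down, gripper open.
Joint ranges: [-2.59, 2.59], [-0.33, 1.99], [-1.39, 1.29], [0.1, 2.45], [-1.04, 4.18], [0.21, 1.99], [-2.66, 2.66]. Speed limits (rad/s): [2.57, 2.57, 3.14, 3.14, 3.14, 3.14, 3.14].

## Interface

Orientations are given as a unit quaternion [w, x, y, z].
In Python, from workcell import status, grab_frame, close_job, models, bot gives the robot as it stands.
- The arm moves only by the tool play_rows, never from a script. Its argument "increments" is one flat list of numbers, 5 for each row, row after row: the shift along the tool's x, y, z in m, then the turn about the tool's z in rad, then the finger opening in m, from 0 to 0.0854. In form: [dx, dy, dz, spin, gripper, dx, dy, dz, spin, gripper, ...]. A call has 1 to 20 rows; each row shifts and turns the commanded pose from where the row before left it, along the tool's axes as they then stand; what a row does not reach is not made up. A row lasts 1/12 s, in which the tool goes at most 41.7 mm and 7.16 degrees, less where a joint would pass 70% of its speed; a pose out of reach is approached as far as the arm can. A call with a gripper value outside its range is refused whole. The fingers move at their own pace and stop on an object; "squeeze" is the grip in N (left out, the last holds). Time passes only in rows, so rows that do not move let the fingers close. It gives the time, the measured TCP pose, the force, the opening and the grip force at its end, in the units of the state.
- status.observe(): the state, without advancing time (a new reading comes with each control period).
- grab_frame(name): name is "side" or "top"; returns a dict with "pixels" (420x560x3 uint8, red, green, blue), "depth" (420x560 float32, m along the optical axis (not along the pixel's ray), 0 where there is no reading), "intrinsics" (3x3 intrinsics, pixels), "D" ([k1, k2, p1, p2, k3] as OpenCV has them; the pictures are not rectified), "R" (3x3) and "t" (3): a world point X has camera coordinates R X + t. Camera axes: x right, y down, z forward; pixel columns grow to the right and rows downward; lengths in m; the calibration is good to about 2 mm. A picture is of the moment at which its call begins.
- close_job(): hands the job in; it is judged then, once.
Trained networks look in a picture, given as the dict that the camera call returned (one of the last four; its "shot" number tells which), for a name from the list of things; names that differ only in an ending like _2 or _b are one class to them, and where a whole thing is asked for, a point or a joint stands for the part that bears it (a point fixed in the world has none). Each returns a list of dicts, best first, with "p" (0 to 1); they miss things now and then, are a little off and sometimes report something else, mostly with a low value. They report only what shows in the picture. A call takes as long as a camera call. They do not tell look-alikes from the thing itself.
- models.boxes_of(query, picture): "point" ([column, row] in pixels, amid what is visible of it).
- models.tip_of(query, picture): "point" ([column, row] in pixels: a listed point, or the origin of a listed thing).
The state is a dict: "time": time; "joint_positions": joint angles; "qvel": joint speeds; "joint_efforts": joint torques, N m; "tcp_pos": TCP position; "tcp_rot": TCP orientation; "contact_force": force on the tool from outside, world axes, zero at the start; "torque": the same for the moment, N m; "finger_gap": finger opening in m; "gripper_force": force on a finger pad.
Only numpy, scipy, OpenCV 4.12 (cv2) and the standard library are available. Lean on these libraries where they do the work, as an engineer would, in place of code of your own. Each camera call takes 0.05 s, during which the arm holds its last target. There are 200 camera calls.

## Working session

There is one attempt and no reset: what is moved stays moved. The work goes in short steps, Python scripts to look and compute and a tool call to move; the robot and the scene stay as the last step left them, time stands still between calls to the robot, and variables do not carry over. Pictures are saved under pics/ and viewed, at most 10 in all, crops included, and the job is handed in when it is done.

Besides the shell and the picture viewer there is one more tool, called after ">>>" in YAML: its name, and indented under it one key for each argument. play_rows: Moves the arm, as the interface text tells. Its arguments: {"type":"object","properties":{"increments":{"type":"array"},"squeeze":{"type":"number"}},"required":["increments"]}

```bash
mkdir -p pics
cat > h.py <<'E'
import numpy as np, cv2
from workcell import status, grab_frame, close_job, models, bot
def save(p,name,crop=None,s=1):
    im=p["pixels"][:,:,::-1]
    if crop: c0,r0,c1,r1=crop; im=im[r0:r1,c0:c1]
    cv2.imwrite("pics/"+name,cv2.resize(im,None,fx=s,fy=s,interpolation=cv2.INTER_CUBIC))
def ray(p,uv):
    n=cv2.undistortPoints(np.array([[uv]],float),np.array(p["intrinsics"]),np.array(p["D"]))[0,0]
    R=np.array(p["R"]);t=np.array(p["t"])
    return -R.T@t, R.T@np.array([n[0],n[1],1.])
def at_z(p,uv,z):
    o,d=ray(p,uv); return o+d*(z-o[2])/d[2]
def at_depth(p,uv):
    o,d=ray(p,uv); return o+d*p["depth"][int(round(uv[1])),int(round(uv[0]))]
def world(p):
    h,w=p["depth"].shape
    uv=np.stack(np.meshgrid(np.arange(w),np.arange(h)),-1).reshape(-1,1,2).astype(float)
    n=cv2.undistortPoints(uv,np.array(p["intrinsics"]),np.array(p["D"]))[:,0]
    R=np.array(p["R"]);t=np.array(p["t"])
    d=p["depth"].reshape(-1,1)
    W=(np.c_[n,np.ones(len(n))]*d-t)@R
    W[d[:,0]==0]=np.nan
    return W.reshape(h,w,3)
E
python3 - <<'E'
from h import *
t=grab_frame("top"); s=grab_frame("side")
im=np.vstack([t["pixels"],s["pixels"]])
save(t,"top.png");save(s,"side.png")
for n,p in(("top",t),("side",s)):
    R=np.array(p["R"]);print(n,(-R.T@p["t"]).round(3),R[2].round(2))
    for q in("flux_bottle","block","crate"):
        for b in models.boxes_of(q,p)[:4]: print(q,round(b["p"],2),np.round(b["point"]),at_depth(p,b["point"]).round(3))
s=status.observe();print(s["tcp_pos"],s["tcp_rot"],s["time"],s["finger_gap"])
E
```

```text
top [0.371 0.285 0.908] [ 0.15 -0.03 -0.99]
flux_bottle 0.92 [238. 256.] [0.41  0.336 0.115]
flux_bottle 0.85 [235. 191.] [0.521 0.343 0.118]
flux_bottle 0.71 [313. 200.] [0.523 0.2   0.02 ]
block 0.92 [316. 199.] [0.524 0.195 0.021]
block 0.21 [247. 267.] [0.394 0.325 0.007]
crate 0.94 [244. 267.] [0.392 0.327 0.056]
side [ 0.16  -0.441  0.431] [ 0.38  0.81 -0.44]
flux_bottle 0.89 [275. 191.] [0.515 0.327 0.06 ]
flux_bottle 0.73 [226. 190.] [0.407 0.334 0.078]
block 0.78 [308. 237.] [0.517 0.184 0.021]
crate 0.89 [238. 220.] [0.414 0.29  0.029]
[0.24387982 0.62932405 0.23114488] [-1.73770256e-05  1.83808494e-01  9.82962065e-01 -1.28765657e-04] 0.4 0.08542972514228875
```

View pics/top.png

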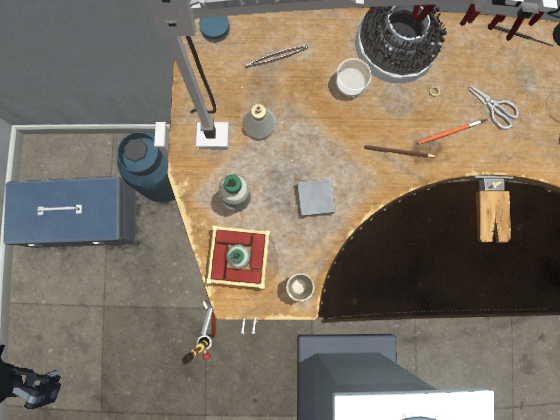

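View pics/side.png

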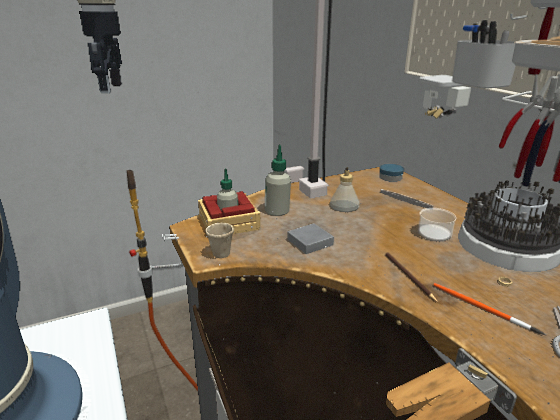

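Top view: the candidates are the small green-capped bottle in the crate at (237,256), a larger green-capped bottle at (234,188) and a yellow-capped flask at (258,120). By the description it is the one in the crate. The block is at (316,197), and the paper cup at (299,289) stands close to the crate. Next: a close crop and exact measurement.

Run:
```python
from h import *
t=grab_frame("top"); s=grab_frame("side")
a=cv2.resize(t["pixels"][165:310,190:345],(620,580),interpolation=cv2.INTER_CUBIC)
cv2.imwrite("pics/crop.png",a[:,:,::-1])
W=world(t); hsv=cv2.cvtColor(t["pixels"],cv2.COLOR_RGB2HSV)
H,S,V=cv2.split(hsv)
X=np.nan_to_num(W,nan=9)
def rep(n,m):
    P=W[m];r=cv2.minAreaRect(P[:,:2].astype(np.float32)*1000);print(n,m.sum(),np.round(r[0]),np.round(r[1]),round(r[2],1),"z",np.percentile(P[:,2],[5,50,95]).round(3))
reg=np.zeros_like(H,bool);reg[215:300,195:280]=1
red=((H<8)|(H>172))&(S>130)&reg&(X[...,2]<.07)&(X[...,2]>.03);rep("red",red)
g=(H>55)&(H<95)&(S>90)&reg&(X[...,2]<.2);
rep("green",g&(X[...,2]>.075));print(np.c_[W[g&(X[...,2]>.075)]].round(3)[::6])
r2=np.zeros_like(reg);r2[165:230,285:350]=1
rep("block",r2&(abs(X[...,2]-.02)<.006)&(S<60))
r3=np.zeros_like(reg);r3[165:215,210:255]=1
P=W[r3&(X[...,2]>.05)&(X[...,2]<.3)];print("big",P.min(0).round(3),P.max(0).round(3))
r4=np.zeros_like(reg);r4[270:305,283:318]=1
P=W[r4&(X[...,2]>.03)&(X[...,2]<.3)];print("cup",P.min(0).round(3),P.max(0).round(3))
# side view of cap
Ws=world(s);hs=cv2.cvtColor(s["pixels"],cv2.COLOR_RGB2HSV);m=np.zeros_like(reg);m[165:200,212:242]=1
m&=(hs[...,0]>55)&(hs[...,0]<95)&(hs[...,1]>90)
P=Ws[m];P=P[np.isfinite(P[:,0])];print("side cap",len(P),np.median(P,0).round(3),P[:,2].min().round(3),P[:,2].max().round(3))
```

```text
red 1756 [413. 341.] [91. 91.] 85.1 z [0.047 0.05  0.053]
green 86 [411. 339.] [19. 19.] 1.5 z [0.096 0.099 0.101]
[[0.42  0.342 0.1  ]
 [0.419 0.344 0.1  ]
 [0.419 0.333 0.1  ]
 [0.417 0.339 0.101]
 [0.415 0.346 0.099]
 [0.414 0.349 0.098]
 [0.414 0.33  0.097]
 [0.412 0.332 0.099]
 [0.41  0.332 0.1  ]
 [0.409 0.332 0.099]
 [0.407 0.333 0.099]
 [0.405 0.342 0.098]
 [0.405 0.332 0.097]
 [0.403 0.337 0.1  ]
 [0.402 0.337 0.098]]
block 1157 [529. 195.] [67. 66.] 6.7 z [0.018 0.02  0.023]
big [0.503 0.322 0.05 ] [0.56  0.375 0.156]
cup [0.334 0.203 0.03 ] [0.383 0.252 0.058]
side cap 117 [0.409 0.334 0.096] 0.083 0.123
```

View pics/crop.png

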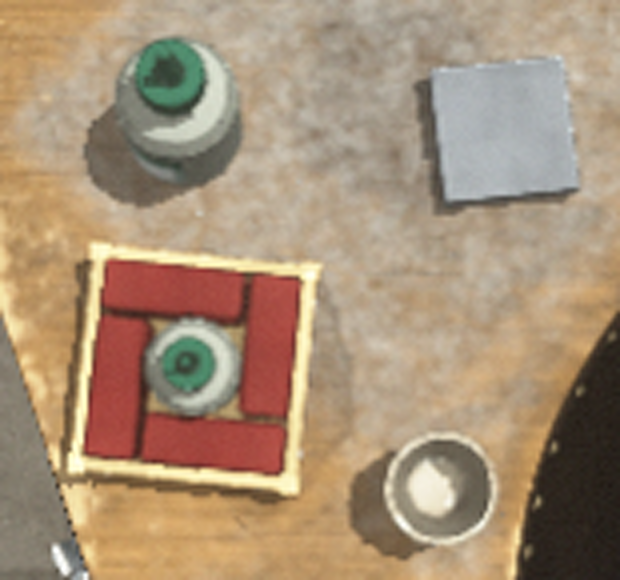

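The crop confirms it: the small bottle stands in the crate between the bars at crop (188,362). The bigger look-alike is outside at (170,75), the block at (505,128) and the cup at (440,490). Sizes and heights agree: bars' top 0.050 m, cap 0.098 m, block 66 mm. The bottle is at (0.412, 0.340) and the block at (0.529, 0.195).

>>> play_rows:
  increments: [-0.0261, -0.0209, 0, 0, 0.085, -0.0261, -0.0209, 0, 0, 0.085, -0.0261, -0.0209, 0, 0, 0.085, -0.0261, -0.0209, 0, 0, 0.085, -0.0261, -0.0209, 0, 0, 0.085, -0.0261, -0.0209, 0, 0, 0.085, -0.0261, -0.0209, 0, 0, 0.085, -0.0261, -0.0209, 0, 0, 0.085, -0.0261, -0.0209, 0, 0, 0.085, -0.0261, -0.0209, 0, 0, 0.085, 0, 0, 0, 0, 0.085, 0, 0, 0, 0, 0.085, 0, 0, 0, 0, 0.085]
  squeeze: 40

```text
time: 1.58
tcp_pos: [0.4114, 0.3408, 0.2315]
tcp_rot: [-0.0, 0.184, 0.983, 0.0]
contact_force: [-1.2, 0.5, -0.4]
finger_gap: 0.0853
gripper_force: 0.0
```

>>> play_rows:
  increments: [0, 0, 0.02, 0, 0.06, 0, 0, 0.02, 0, 0.06, 0, 0, 0.02, 0, 0.06, 0, 0, 0.02, 0, 0.06, 0, 0, 0.02, 0, 0.06, 0, 0, 0.02, 0, 0.06, 0, 0, 0.015, 0, 0.06, 0, 0, 0.01, 0, 0.06, 0, 0, 0.0095, 0, 0.06, 0, 0, 0, 0, 0.06, 0, 0, 0, 0, 0.06]

```text
time: 2.5
tcp_pos: [0.4115, 0.3409, 0.0768]
tcp_rot: [-0.0, 0.183, 0.983, 0.0]
contact_force: [0.1, -0.1, 0.6]
finger_gap: 0.0603
gripper_force: 0.0
```

Run:
```python
from h import *
s=grab_frame("side");save(s,"s2.png",(170,100,310,230),5)
o=status.observe();print(o["tcp_pos"],o["contact_force"],o["finger_gap"])
```

```text
[0.41197324 0.34096598 0.07735532] [0.1750808  0.35542082 0.78891586] 0.059999178788110424
```

View pics/s2.png

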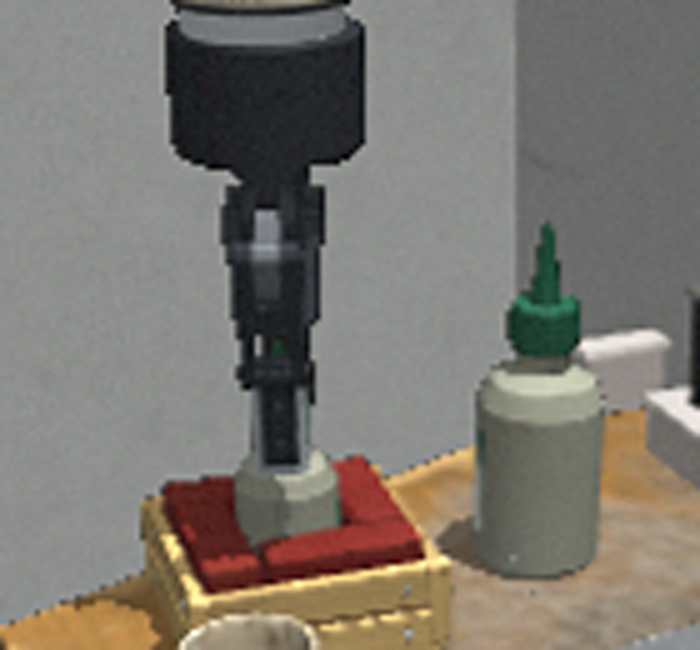

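The fingers straddle the cap (crop 275,350) with the tips at the level of the bottle's shoulder, clear of the bars. Closing now.

>>> play_rows:
  increments: [0, 0, 0, 0, 0.04, 0, 0, 0, 0, 0.03, 0, 0, 0, 0, 0.01, 0, 0, 0, 0, 0.01, 0, 0, 0, 0, 0.01, 0, 0, 0, 0, 0.01, 0, 0, 0, 0, 0.01]
  squeeze: 40

```text
time: 3.13
tcp_pos: [0.4123, 0.3407, 0.0777]
tcp_rot: [0.0, 0.184, 0.983, 0.001]
contact_force: [-1.0, -0.6, 4.8]
finger_gap: 0.0222
gripper_force: 39.3
```

>>> play_rows:
  increments: [0, 0, -0.001, 0, 0.01, 0, 0, -0.002, 0, 0.01, 0, 0, -0.002, 0, 0.01, 0, 0, -0.002, 0, 0.01, 0, 0, -0.002, 0, 0.01, 0, 0, -0.002, 0, 0.01, 0, 0, -0.002, 0, 0.01, 0, 0, -0.002, 0, 0.01]

```text
time: 3.8
tcp_pos: [0.4117, 0.3402, 0.092]
tcp_rot: [-0.0, 0.184, 0.983, -0.0]
contact_force: [0.4, 0.6, -2.6]
finger_gap: 0.0225
gripper_force: 39.2
```

Run:
```python
from h import *
s=grab_frame("side");save(s,"s3.png",(170,100,310,230),5)
```

```text
(no output)
```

View pics/s3.png

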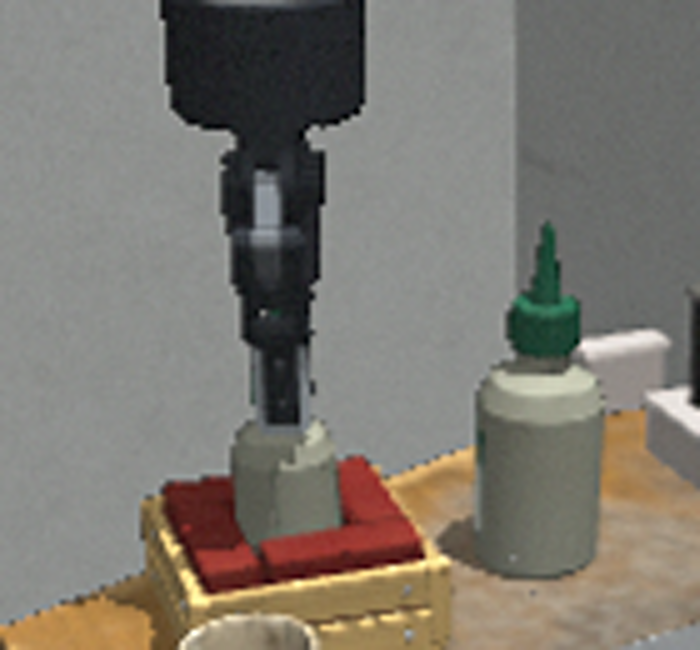

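The bottle has risen about 15 mm and the bars have stayed down. Lifting on.

>>> play_rows:
  increments: [0, 0, -0.003, 0, 0.01, 0, 0, -0.004, 0, 0.01, 0, 0, -0.004, 0, 0.01, 0, 0, -0.004, 0, 0.01, 0, 0, -0.005, 0, 0.01, 0, 0, -0.006, 0, 0.01, 0, 0, -0.008, 0, 0.01, 0, 0, -0.008, 0, 0.01, 0, 0, -0.008, 0, 0.01, 0, 0, -0.01, 0, 0.01, 0, 0, -0.01, 0, 0.01, 0, 0, -0.01, 0, 0.01, 0, 0, 0, 0, 0.01, 0, 0, 0, 0, 0.01]

```text
time: 5.02
tcp_pos: [0.412, 0.3405, 0.1726]
tcp_rot: [0.0, 0.184, 0.983, 0.001]
contact_force: [0.7, -0.2, -1.9]
finger_gap: 0.0223
gripper_force: 39.4
```

Run:
```python
from h import *
s=grab_frame("side");t=grab_frame("top")
a=cv2.resize(s["pixels"][80:240,170:330],(400,400));b=cv2.resize(t["pixels"][170:310,190:330],(400,400))
cv2.imwrite("pics/s4.png",np.hstack([a,b])[:,:,::-1])
```

```text
(no output)
```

View pics/s4.png

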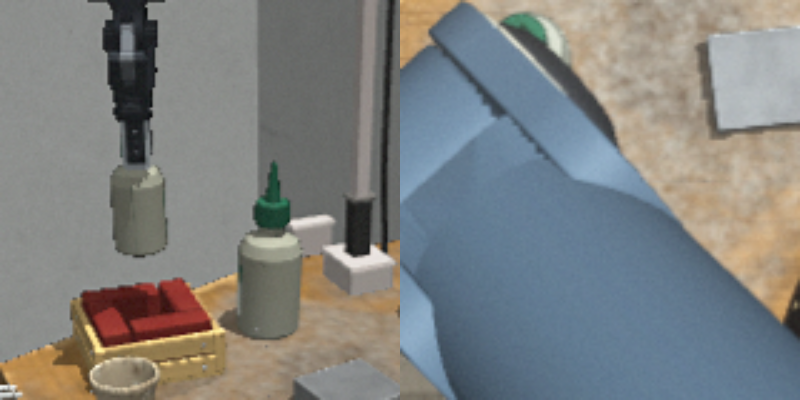

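The bottle hangs upright and clear of the crate, and all four bars are flat inside it. Moving over to the block.

>>> play_rows:
  increments: [-0.006, -0.0034, 0, 0, 0.01, -0.012, -0.007, 0, 0, 0.01, -0.0165, -0.0095, 0, 0, 0.01, -0.0165, -0.0095, 0, 0, 0.01, -0.0165, -0.0095, 0, 0, 0.01, -0.0165, -0.0095, 0, 0, 0.01, -0.0165, -0.0095, 0, 0, 0.01, -0.0165, -0.0095, 0, 0, 0.01, -0.0165, -0.0095, 0, 0, 0.01, -0.012, -0.007, 0, 0, 0.01, -0.0095, -0.0055, 0, 0, 0.01, -0.0067, -0.004, 0, 0, 0.01, 0, 0, 0, 0, 0.01, 0, 0, 0, 0, 0.01, 0, 0, 0, 0, 0.01]

```text
time: 6.37
tcp_pos: [0.5281, 0.1956, 0.1716]
tcp_rot: [-0.0, 0.183, 0.983, 0.0]
contact_force: [0.5, 1.0, -1.5]
finger_gap: 0.0222
gripper_force: 39.4
```

Run:
```python
from h import *
s=grab_frame("side");save(s,"s5.png",(200,80,370,270),3)
```

```text
(no output)
```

View pics/s5.png

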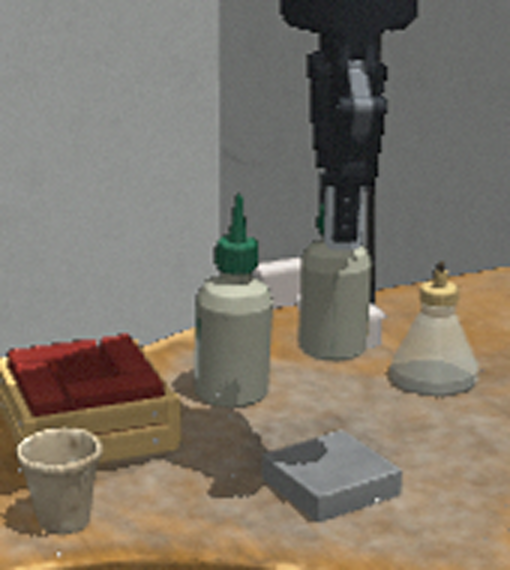

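The bottle is upright over the block, whose middle is at (333,475) in the crop. The bottom should touch at TCP z ≈ 0.0915, so the last centimetre goes slowly.

>>> play_rows:
  increments: [0, 0, 0.006, 0, 0.01, 0, 0, 0.01, 0, 0.01, 0, 0, 0.012, 0, 0.01, 0, 0, 0.012, 0, 0.01, 0, 0, 0.01, 0, 0.01, 0, 0, 0.008, 0, 0.01, 0, 0, 0.006, 0, 0.01, 0, 0, 0.004, 0, 0.01, 0, 0, 0.003, 0, 0.01, 0, 0, 0.002, 0, 0.01, 0, 0, 0.002, 0, 0.01, 0, 0, 0.001, 0, 0.01, 0, 0, 0.001, 0, 0.01, 0, 0, 0.001, 0, 0.01, 0, 0, 0, 0, 0.01]

```text
time: 7.67
tcp_pos: [0.5288, 0.1947, 0.0938]
tcp_rot: [0.0, 0.184, 0.983, 0.0]
contact_force: [-1.0, 0.9, -1.6]
finger_gap: 0.0223
gripper_force: 39.4
```

>>> play_rows:
  increments: [0, 0, 0.001, 0, 0.01, 0, 0, 0.001, 0, 0.01, 0, 0, 0.0005, 0, 0.01, 0, 0, 0, 0, 0.01]

```text
time: 8.0
tcp_pos: [0.5291, 0.1947, 0.0917]
tcp_rot: [0.0, 0.184, 0.983, 0.0]
contact_force: [-0.4, -0.6, 2.3]
finger_gap: 0.0225
gripper_force: 39.7
```

Touchdown: the force changed from -1.6 to +2.3 N. Opening gently.

>>> play_rows:
  increments: [0, 0, 0.0003, 0, 0.01, 0, 0, 0, 0, 0.024, 0, 0, 0, 0, 0.026, 0, 0, 0, 0, 0.03, 0, 0, 0, 0, 0.036, 0, 0, 0, 0, 0.044, 0, 0, 0, 0, 0.052, 0, 0, 0, 0, 0.06, 0, 0, 0, 0, 0.06, 0, 0, -0.005, 0, 0.06, 0, 0, -0.01, 0, 0.06, 0, 0, -0.02, 0, 0.06, 0, 0, -0.025, 0, 0.06, 0, 0, -0.025, 0, 0.06, 0, 0, -0.025, 0, 0.06, 0, 0, 0, 0, 0.06, 0, 0, 0, 0, 0.06]

```text
time: 9.42
tcp_pos: [0.5298, 0.195, 0.2035]
tcp_rot: [0.002, 0.184, 0.983, 0.001]
contact_force: [-0.4, -0.1, -0.5]
finger_gap: 0.0598
gripper_force: 0.0
```

Run:
```python
from h import *
s=grab_frame("side");save(s,"s6.png",(200,80,370,270),3)
W=world(s);hs=cv2.cvtColor(s["pixels"],cv2.COLOR_RGB2HSV)
X=np.nan_to_num(W,nan=9)
m=(abs(X[...,0]-.529)<.045)&(abs(X[...,1]-.195)<.045)&(X[...,2]>.03)
for lo,hi in((.03,.045),(.06,.075),(.098,.11),(.115,.137)):
    P=W[m&(X[...,2]>lo)&(X[...,2]<hi)];print(lo,len(P),P.mean(0).round(3),P.min(0).round(3),P.max(0).round(3)) if len(P) else 0
```

```text
0.03 152 [0.519 0.181 0.038] [0.504 0.171 0.03 ] [0.545 0.201 0.045]
0.06 157 [0.518 0.18  0.068] [0.505 0.171 0.06 ] [0.543 0.202 0.075]
0.098 74 [0.522 0.186 0.104] [0.514 0.181 0.098] [0.536 0.196 0.11 ]
0.115 46 [0.524 0.19  0.124] [0.52  0.187 0.115] [0.528 0.194 0.136]
```

View pics/s6.png

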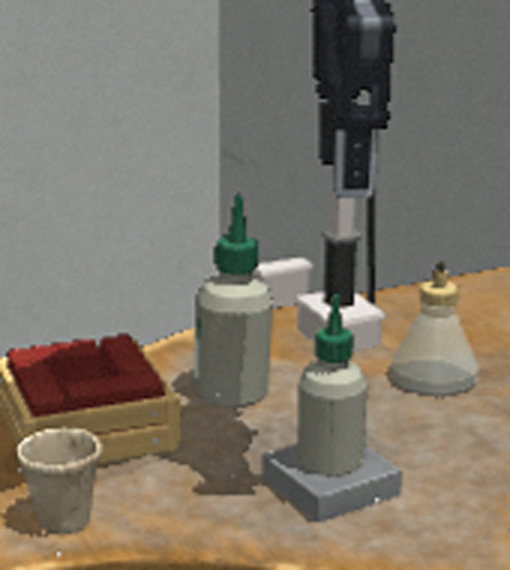

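The bottle stands upright in the middle of the block at (333,440), the gripper is clear, and the bars lie flat in the crate.

```bash
python3 -c "
from h import *
print(close_job())"
```

```text
the job is handed in; nothing more can be done
None
```

The small flux bottle stands upright in the middle of the steel block, all four bars are still in the crate, and the job is handed in; no verdict came back from the hand-in.

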